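# Clip a bare test strip into the clipboard

### The arm

A 6-joint arm with a two-finger parallel gripper is mounted at the origin on the work surface. World frame = base frame: x ahead of the robot, y to its left, z up, the work surface at z = 0. Lengths are in m, angles in rad, forces in N, time in s.
With the tool pointing down it reaches from about 0.4 to 0.825 m from the base axis. Payload 7 kg.
Tool frame: the origin (TCP) lies on the mounting face of the last link; the fingertips stand arm.tcp_to_tips ahead of it and the grasp point (between the pads) lies 159 mm ahead of it (arm.tcp_to_tips is the distance from the TCP to the fingertips, in m); z points along the fingers, y is the direction in which the jaws open and shut (so a half turn about z gives the same grasp; the last joint's range is limited). The gripper opens to 88 mm and grips with 3 to 60 N. Pads are 19 mm wide; open, the fingers measure 130 mm over their backs; the gripper's body (78 mm by 193 mm) begins 47 mm behind the grasp point.
Start: joints at [-0.946, 0.359, 0.012, 0, -1.224, -0.288], TCP at [0.223, -0.637, 0.405] pointing down, gripper open.
Joint ranges: [-3.07, 3.07], [-1.43, 2.12], [-1.02, 1.25], [-3.03, 1.67], [-3.05, -0], [-3.03, 3.03]. Speed limits (rad/s): [2.39, 2.39, 3.01, 3.14, 3.14, 3.14].

### API

Orientations are given as [roll, pitch, yaw] about the fixed x, y, z axes, in that order (R = Rz(yaw) Ry(pitch) Rx(roll)).
In Python, from station import arm, cams, job_done, finder gives the robot as it stands.
- The arm moves only by the tool play_rows, never from a script. Its argument "targets" is a list that holds one entry, the list of rows, each a list of 4 numbers: the shift along the tool's x, y, z in m, then the turn about the tool's z in degrees. A call has 1 to 5 rows; each row is the pose to reach, as a shift and turn from the pose commanded when the call began, along the tool's axes at that moment; what a row does not reach only later rows make up. A row lasts 1/8 s, in which the tool goes at most 62.5 mm and 10.7 degrees, less where a joint would pass 70% of its speed; a pose out of reach is approached as far as the arm can. A call with a gripper value outside its range is refused whole. "grip" is the closure in counts, from 0 (fully open) to 255 (shut), set as the call begins (left out, the last holds). The fingers move at their own pace and stop on an object; "newtons" is the grip in N (left out, the last holds). Time passes only in rows, so rows that repeat a pose let the fingers close. It gives the time, the measured TCP pose, the force and the opening at its end, in the units of the state.
- arm.get_state(): the state, without advancing time (a new reading comes with each control period).
- cams.grab_frame(name): name is "scene" or "top" or "wrist"; returns (picture, depth): 480x640x3 uint8, red, green, blue; 480x640 float32, m along the optical axis (not along the pixel's ray), 0 where there is no reading.
- cams.camera_params(name): a dict with "intrinsics" (3x3 intrinsics, pixels), "position" and "attitude" of the camera in the world. Camera axes: x right, y down, z forward; pixel columns grow to the right and rows downward; lengths in m; the calibration is good to about 2 mm. The wrist camera is an equidistant fisheye: a pixel r from the principal point sees the ray r / f radians off the axis. A picture is of the moment at which its call begins: read the wrist's pose just before it. camera_params takes no time and is no camera call; for the wrist camera it gives the pose at the moment of the call.
- job_done(): hands the job in, once; it reports no verdict.
Trained networks look in the newest picture that a camera, given by its name, has taken for a name from the list of things; names that differ only in an ending like _2 or _b are one class to them, and where a whole thing is asked for, a point or a joint stands for the part that bears it (a point fixed in the world has none). Each returns a list of dicts, best first, with "score" (0 to 1); they miss things now and then, are a little off and sometimes report something else, mostly with a low value. They report only what shows in the picture. A call takes as long as a camera call.
- finder.find_in(camera, query): "xyz" ([x, y, z] in m, in world coordinates, good to about 4 mm: the middle of the surface that is visible of it).
- finder.masks_of(camera, query): "mask" (480x640 bool, what is visible of it).
The state is a dict: "t": time; "q": joint angles; "qd": joint speeds; "joint_efforts": joint torques, N m; "eef_pos": TCP position; "ee_rot": TCP orientation; "force": force on the tool from outside, world axes, zero at the start; "moment": the same for the moment, N m; "width": finger opening in m.
Only numpy, scipy, OpenCV 4.12 (cv2) and the standard library are available. Lean on these libraries where they do the work, as an engineer would, in place of code of your own. Each camera call takes 0.05 s, during which the arm holds its last target. There are 200 camera calls.

### The job

Get the bare wooden test strip ready for painting by clipping it into the clipboard: with one fingertip hold the clip's lever down so that the jaw stands open, and with the other fingertip push the strip in under the jaw until it lies square and fully home against the stop; then let the lever up so that the jaw grips the strip, and move clear. Only press and push, do not pick the strip up, and leave the other things where they are.

Things in the scene. Friction and masses are not known exactly. Their poses are not given: they have to be found in the camera images.
- clipboard: brown hardboard clipboard 315 x 230 x 4 mm, taped to the table by its corners so that it does not shift; board face 4 mm above the table. Origin at the centre of its underside; x runs along its length towards the steel lever clip at its +x end, y across, z up. The paper with colour fields on it is only a picture
- clip_pin (a point): middle of the clip's hinge pin, which runs along the clipboard's y at its x = 100 mm, 12 mm above the board face. The clip is 108 mm wide and up to 18 mm high here; the jaw faces -x and the tail lever with the thumb pad points to +x. Axes as the clipboard's
- jaw_lip (a point): middle of the lower edge of the jaw's lip, 100 mm wide. Closed, it stands on the board at x = 79 mm of the clipboard and blocks the strip (front of the lip at 78 mm); wide open it is about 15 mm above the board face at x = 76 mm. The strip goes in beneath it, moving to +x
- clip_stop (a point): foot of the stop's front face, at the board face: an upstand 8 mm high and 100 mm wide under the jaw, at x = 89 mm of the clipboard. The strip is home when its long edge lies along it. Axes as the clipboard's
- thumb_pad (a point): middle of the top of the black thumb pad on the tail lever, 56 mm wide, 42 mm long, reaching from 6 to 48 mm beyond the hinge pin when down. Closed, it slopes up away from the hinge by 0.65 rad, its tip about 35 mm above the board face; at 0.65 rad of lever angle it lies level, its top 5 mm above the board face
- clip_lever (a joint): angle of the clip lever: 0 closed with the jaw's lip on the board, 0.70 rad fully pressed (tip of the pad on the board). A spring returns it: about 3 N at the middle of the pad to begin to move it, about 6 N when fully down. A fingertip does not slide easily on the pad: better kept in place. The jaw is clear of the strip's top above about 0.44; with the strip gripped it rests at about 0.39
- bare_strip_mid (a point): centre of the bare plywood test strip to be clipped, 32 x 90 x 9 mm (x, y, z), mass about 30 g, loose, lying flat on the board between the clip and the lower part of the board, its 90 mm side roughly across the board. The point is 4.5 mm above the board face; home, it lies 16 mm before the stop, at x = 73 mm of the clipboard, with its x axis along the clipboard's
- painted_strip_mid (a point): bystander: a strip of the same size as the bare one but painted green, lying on the lower part of the clipboard; centre of the strip
- sanding_block: bystander: cork sanding block 60 x 100 x 32 mm lying on the lower part of the clipboard; origin at the centre of its underside
- paint_can: bystander: white and blue paint can, 99 mm across, 111 mm tall; origin at the centre of its underside
- paint_brush: bystander: flat paint brush 210 mm long lying on the table; origin under its middle
- tape_roll: bystander: roll of masking tape lying flat, 104 mm across, 25 mm high; origin at the centre of its underside
- water_bottle: bystander: clear water bottle with a red cap, 84 mm across, 290 mm tall; origin at the centre of its underside
- pencil_case: bystander: black pencil case 75 x 200 x 50 mm; origin at the centre of its underside

How it is judged:
By the outcome, as a careful person would: the job done as asked, in the order asked, and still so for the second after the job is handed in, with the robot touching nothing.
It also fails if it takes over 54 s, if anything falls off the work surface, if the arm or the gripper's body presses on something with over 40 N, if the wrist force passes 120 N, or if a joint passes its speed limit or range.

## Working session

There is one attempt and no reset: what is moved stays moved. The work goes in short steps, Python scripts to look and compute and a tool call to move; the robot and the scene stay as the last step left them, time stands still between calls to the robot, and variables do not carry over. Pictures are saved under pics/ and viewed, about 8 in all and at most 12, crops included, and the job is handed in when it is done.

Besides the shell and the picture viewer there is one more tool, called after "Request:" by a JSON object that holds its "method" and its "body", one argument or row to a line. play_rows: Moves the arm, as the interface text tells. Its arguments: {"type":"object","properties":{"targets":{"type":"array","items":{"type":"array","items":{"type":"array","items":{"type":"number"}}}},"grip":{"type":"number"},"newtons":{"type":"number"}},"required":["targets"]}

```bash
ls; mkdir -p pics; cat > h.py <<'E'
import numpy as np, cv2
from scipy.spatial.transform import Rotation as R
from station import arm, cams, job_done, finder
E
python3 - <<'E'
from h import *
s=arm.get_state(); print({k:np.round(v,4).tolist() for k,v in s.items()}, arm.tcp_to_tips)
im,d=cams.grab_frame("top"); p=cams.camera_params("top"); print(p)
cv2.imwrite("pics/top0.png",im[:,:,::-1])
im,d=cams.grab_frame("scene"); print(cams.camera_params("scene"))
cv2.imwrite("pics/scene0.png",im[:,:,::-1])
for n in ["clipboard","clip_pin","jaw_lip","thumb_pad","clip_stop","bare_strip_mid","painted_strip_mid","sanding_block","paint_can","water_bottle","tape_roll","pencil_case","paint_brush"]:
    cams_=["top"] 
    for f in finder.find_in("top",n)[:2]: print(n,np.round(f["xyz"],4),round(f["score"],2))
E
```

```text
pics
{'t': 0.0, 'q': [-0.9459, 0.3594, 0.0111, -0.0004, -1.2241, -0.2881], 'qd': [-0.0008, -0.0032, -0.0026, 0.0004, -0.0017, 0.001], 'joint_efforts': [0.0006, -58.2723, 29.3046, 6.9973, 0.0068, -0.0001], 'eef_pos': [0.223, -0.6369, 0.4037], 'ee_rot': [3.14, -0.0001, -2.8049], 'force': [0.4747, -0.0704, 1.1535], 'moment': [0.0161, -0.0442, -0.0335], 'width': 0.0876} 0.1781
{'intrinsics': array([[561.5092205 ,   0.        , 315.13893268],
       [  0.        , 561.5092205 , 248.20738016],
       [  0.        ,   0.        ,   1.        ]]), 'position': array([0.4572722 , 0.01993054, 1.35629399]), 'attitude': array([-3.08391247,  0.01116788, -1.59789263])}
{'intrinsics': array([[503.5886291 ,   0.        , 320.54487252],
       [  0.        , 503.5886291 , 241.68012419],
       [  0.        ,   0.        ,   1.        ]]), 'position': array([1.48063107, 0.10590736, 1.08564014]), 'attitude': array([-2.39182724, -0.00884199,  1.66060451])}
clipboard [0.5436 0.044  0.0047] 0.98
clipboard [0.5261 0.0621 0.0098] 0.19
clip_pin [5.409e-01 3.780e-02 5.000e-04] 0.77
clip_pin [0.3809 0.0691 0.014 ] 0.47
jaw_lip [0.6216 0.0635 0.0169] 0.79
jaw_lip [0.5459 0.0408 0.0047] 0.66
thumb_pad [0.624  0.0634 0.0149] 0.62
clip_stop [0.5453 0.0413 0.005 ] 0.86
bare_strip_mid [0.5271 0.0606 0.0104] 0.62
painted_strip_mid [0.3809 0.0723 0.0138] 0.66
painted_strip_mid [0.5401 0.0409 0.0015] 0.35
sanding_block [ 0.4102 -0.0448  0.0338] 0.91
sanding_block [0.5445 0.0416 0.0041] 0.38
paint_can [0.5827 0.4174 0.1044] 0.78
water_bottle [ 0.6835 -0.3672  0.1894] 0.73
tape_roll [ 0.5431 -0.3811  0.0231] 0.95
pencil_case [ 0.3905 -0.382   0.0526] 0.9
paint_brush [0.4067 0.4838 0.0175] 0.8
```

View pics/top0.png

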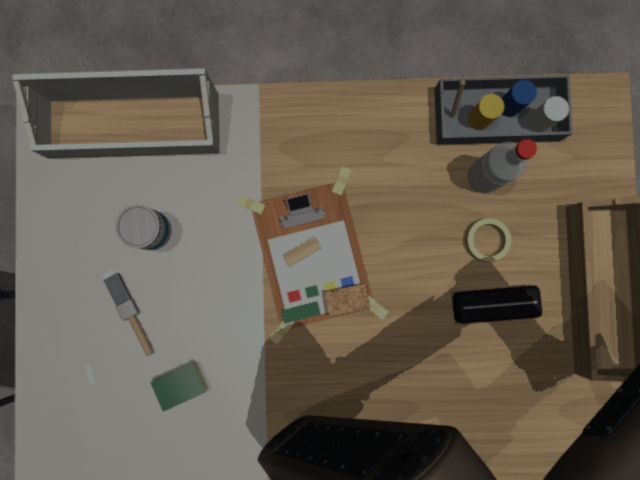

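View pics/scene0.png

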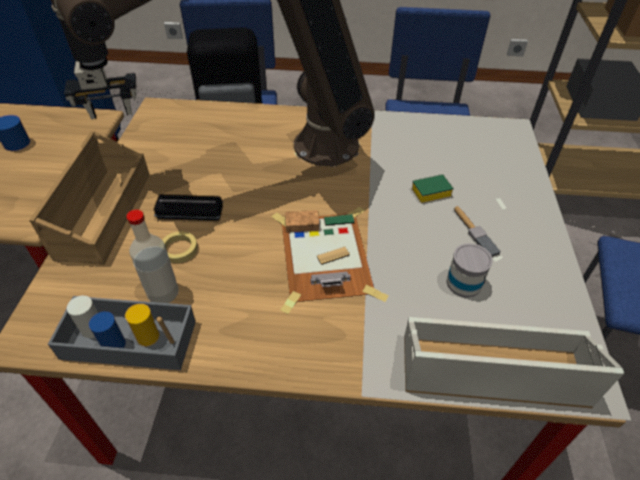

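The top view shows the clipboard at about px (312,255) with the clip at (303,212). The bare strip is tilted at (302,251), and the green strip (300,312) and the cork block (347,300) sit on the lower part. The scene view agrees. Next I'll get coarse poses from the masks.

```bash
cat >> h.py <<'E'
def cam(n):
    p=cams.camera_params(n); return p["intrinsics"],np.array(p["position"]),R.from_euler("xyz",p["attitude"]).as_matrix()
def ray(n,uv,c=None):
    K,t,A=c or cam(n); uv=np.atleast_2d(uv).astype(float)
    x=(uv[:,0]-K[0,2])/K[0,0]; y=(uv[:,1]-K[1,2])/K[1,1]
    if n=="wrist":
        r=np.hypot(x,y)+1e-12; d=np.c_[np.sin(r)*x/r,np.sin(r)*y/r,np.cos(r)]
    else: d=np.c_[x,y,np.ones(len(x))]
    return t,d@A.T
def plane(n,uv,z,c=None):
    t,d=ray(n,uv,c); return (t+d*((z-t[2])/d[:,2])[:,None])[:,:2]
def proj(n,P,c=None):
    K,t,A=c or cam(n); d=(np.atleast_2d(P)-t)@A
    if n=="wrist":
        th=np.arctan2(np.hypot(d[:,0],d[:,1]),d[:,2]); s=th/(np.hypot(d[:,0],d[:,1])+1e-12); x=d[:,:2]*s[:,None]
    else: x=d[:,:2]/d[:,2:]
    return x*[K[0,0],K[1,1]]+K[:2,2]
def rect(n,q,z,k=0,c=None):
    m=finder.masks_of(n,q)[k]; c_=max(cv2.findContours(m["mask"].astype(np.uint8),0,1)[0],key=cv2.contourArea)[:,0]
    (cx,cy),(w,h),a=cv2.minAreaRect((plane(n,c_,z,c)*1000).astype(np.float32))
    return m["score"],np.round([cx,cy,w,h,a],1)
E
python3 - <<'E'
from h import *
cams.grab_frame("top")
for q,z in [("clipboard",.004),("bare_strip_mid",.013),("thumb_pad",.02),("sanding_block",.036),("painted_strip_mid",.013)]:
    print(q,rect("top",q,z))
E
```

```text
clipboard (0.69, array([522.2,  42.8, 367.3, 283.4,  12.9]))
bare_strip_mid (0.85, array([528.7,  64.5,  32.8,  89.1,  30.5]))
thumb_pad (0.63, array([627.9,  65.7,  71.9, 101.5,  12.5]))
sanding_block (0.91, array([411. , -38.3,  60.8, 102.4,  10.4]))
painted_strip_mid (0.67, array([383.5,  72. ,  35.1,  91.9,  12.5]))
```

Request:
{"method": "play_rows", "body": {
  "targets": [
    [[-0.042,0.043,0,0.6],[-0.084,0.086,0,1.2],[-0.126,0.129,0,1.8],[-0.168,0.172,0,2.4],[-0.21,0.215,0,3]]
  ]
}}

```text
t: 1.68
eef_pos: [0.3506, -0.363, 0.405]
ee_rot: [-3.141, 0.001, -2.858]
force: [2.3, 0.1, -0.0]
width: 0.0877
```

Request:
{"method": "play_rows", "body": {
  "targets": [
    [[-0.042,0.043,0,0.6],[-0.084,0.086,0,1.2],[-0.126,0.129,0,1.8],[-0.168,0.172,0,2.4],[-0.21,0.215,0,3]]
  ]
}}

```text
t: 2.3
eef_pos: [0.4919, -0.0975, 0.4052]
ee_rot: [-3.141, 0.001, -2.91]
force: [1.1, -1.5, 0.2]
width: 0.0882
```

Request:
{"method": "play_rows", "body": {
  "targets": [
    [[-0.025,0.04,0.02,0.2],[-0.05,0.08,0.05,0.4],[-0.065,0.1,0.08,0.6],[-0.065,0.1,0.08,0.6],[-0.065,0.1,0.08,0.6]]
  ]
}}

```text
t: 2.92
eef_pos: [0.5318, 0.0126, 0.3253]
ee_rot: [-3.141, 0.0, -2.92]
force: [-0.3, 0.2, 0.8]
width: 0.0876
```

```bash
python3 - <<'E'
from h import *
s=arm.get_state(); print(np.round(s["q"],3),np.round(s["eef_pos"],4),np.round(s["ee_rot"],4))
c=cam("wrist"); im,d=cams.grab_frame("wrist"); cv2.imwrite("pics/w0.png",im[:,:,::-1]); np.savez("w0.npz",im=im,d=d,K=c[0],t=c[1],A=c[2])
print(c)
for q,z in [("clipboard",.004),("bare_strip_mid",.013),("thumb_pad",.02),("clip_lever",.02)]:
    try: print(q,rect("wrist",q,z,c=c))
    except Exception as e: print(q,e)
    for f in finder.find_in("wrist",q)[:2]: print(q,np.round(f["xyz"],4),round(f["score"],2))
E
```

```text
[ 0.393  0.192 -0.414  0.    -0.964 -1.742] [0.5318 0.0126 0.3253] [-3.1413e+00  3.0000e-04 -2.9196e+00]
(array([[371.64829954,   0.        , 321.54968541],
       [  0.        , 371.64829954, 239.07169263],
       [  0.        ,   0.        ,   1.        ]]), array([ 0.46411718, -0.00334785,  0.30485017]), array([[-2.19619261e-01,  9.41228458e-01,  2.56624960e-01],
       [ 9.75585405e-01,  2.12075159e-01,  5.70722773e-02],
       [-7.05727727e-04,  2.62893737e-01, -9.64824536e-01]]))
clipboard (0.88, array([471.4,  28. , 270.9, 288.4,  11.6]))
bare_strip_mid (0.56, array([529. ,  62.8,  34.8,  91.3,  28.9]))
bare_strip_mid [0.5283 0.0642 0.0132] 0.93
thumb_pad (0.84, array([641.1,  67.6,  34.4,  58.6,  13.2]))
thumb_pad [0.6392 0.0622 0.019 ] 0.97
clip_lever (0.86, array([641.1,  67.7,  33.7,  56.9,  12.8]))
clip_lever [0.6357 0.0699 0.0204] 0.88
clip_lever [0.5267 0.0624 0.0121] 0.64
```

View pics/w0.png

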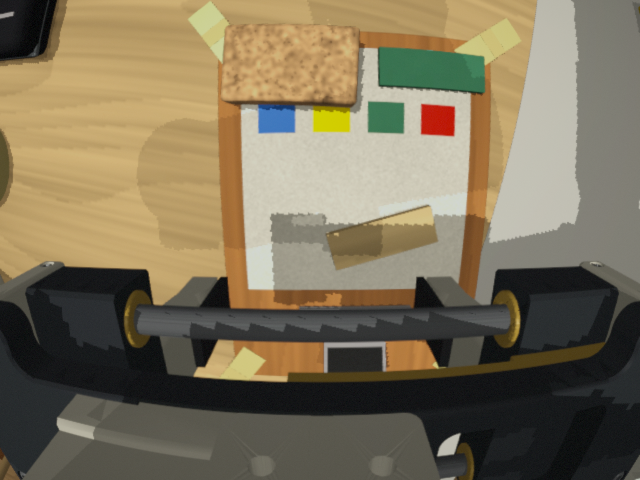

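The wrist picture shows the strip at px (382,237), with the paper and painted strip beyond it. The gripper hides the clip except the pad, at (355,358). I'll move back to see the whole clip.

Request:
{"method": "play_rows", "body": {
  "targets": [
    [[0.03,0.02,0,0],[0.06,0.04,0,0],[0.08,0.05,0,0],[0.08,0.05,0,0]]
  ]
}}

```text
t: 3.88
eef_pos: [0.4415, 0.0441, 0.3251]
ee_rot: [3.141, 0.001, -2.919]
force: [0.1, 0.2, 1.3]
width: 0.0873
```

```bash
python3 - <<'E'
from h import *
s=arm.get_state(); print(np.round(s["q"],3),np.round(s["eef_pos"],4),np.round(s["ee_rot"],4))
c=cam("wrist"); im,d=cams.grab_frame("wrist"); cv2.imwrite("pics/w1.png",im[:,:,::-1]); np.savez("w1.npz",im=im,d=d,K=c[0],t=c[1],A=c[2])
for q,z in [("clipboard",.004),("bare_strip_mid",.013),("thumb_pad",.0268),("clip_pin",.02),("jaw_lip",.02),("painted_strip_mid",.013)]:
    try: print(q,rect("wrist",q,z,c=c))
    except Exception as e: print(q,e)
    for f in finder.find_in("wrist",q)[:2]: print(q,np.round(f["xyz"],4),round(f["score"],2))
E
```

```text
[ 0.546  0.044 -0.59  -0.    -0.936 -1.894] [0.4415 0.0441 0.3251] [ 3.1411e+00  8.0000e-04 -2.9187e+00]
clipboard (0.92, array([427.6,  35. , 185.2, 261.2,  12.6]))
clipboard [0.4644 0.0481 0.008 ] 0.93
bare_strip_mid (0.58, array([504.3,  75.5,  11.3,  43.5,  18.9]))
bare_strip_mid [0.5055 0.0774 0.0106] 0.85
thumb_pad (0.42, array([589.2,  26.5,   5.3,  32.8,  11.1]))
clip_pin (0.72, array([425.4,  34.7, 175.3, 248.4,  13. ]))
clip_pin [0.4636 0.043  0.0037] 0.7
jaw_lip (0.59, array([592.9,  35.5,   0. ,   0. ,   0. ]))
jaw_lip [0.6068 0.0318 0.0043] 0.63
jaw_lip [ 0.3803 -0.2906  0.0188] 0.29
painted_strip_mid (0.7, array([384.4,  70.3,  33.2,  91.2,  13. ]))
painted_strip_mid [0.3815 0.0686 0.0141] 0.86
```

View pics/w1.png

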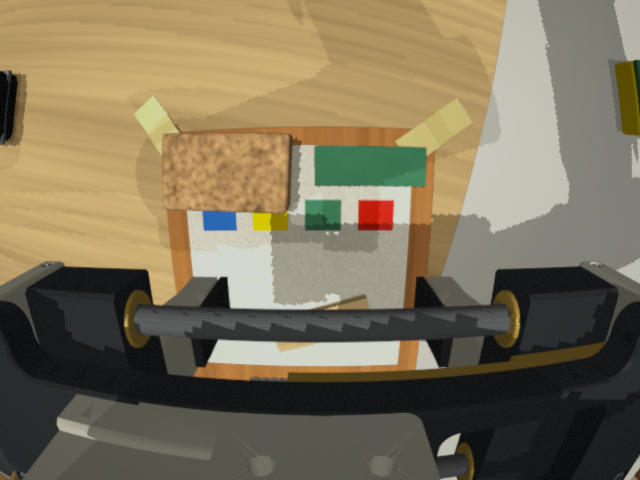

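The camera sits on the robot side of the gripper, so the clip is still hidden. I'll move outward instead, so that it looks at the clip.

Request:
{"method": "play_rows", "body": {
  "targets": [
    [[-0.055,-0.006,0,0],[-0.11,-0.012,0,0],[-0.165,-0.018,0,0],[-0.22,-0.024,0,0],[-0.26,-0.028,0,0]]
  ]
}}

```text
t: 5.15
eef_pos: [0.7046, 0.0739, 0.3238]
ee_rot: [-3.141, -0.001, -2.92]
force: [-0.1, 0.0, -0.3]
width: 0.0875
```

Request:
{"method": "play_rows", "body": {
  "targets": [
    [[0,0,0,0],[0,0,0,0]]
  ]
}}

```text
t: 5.4
eef_pos: [0.7021, 0.0737, 0.3238]
ee_rot: [-3.142, -0.001, -2.92]
force: [-0.1, -0.1, -0.1]
width: 0.0874
```

```bash
python3 - <<'E'
from h import *
s=arm.get_state(); print(np.round(s["q"],3),np.round(s["eef_pos"],4),np.round(s["ee_rot"],4))
c=cam("wrist"); im,d=cams.grab_frame("wrist"); cv2.imwrite("pics/w2.png",im[:,:,::-1]); np.savez("w2.npz",im=im,d=d,K=c[0],t=c[1],A=c[2])
for q,z in [("clipboard",.004),("bare_strip_mid",.013),("thumb_pad",.0268),("clip_pin",.02),("jaw_lip",.004)]:
    try: print(q,rect("wrist",q,z,c=c))
    except Exception as e: print(q,e)
    for f in finder.find_in("wrist",q)[:2]: print(q,np.round(f["xyz"],4),round(f["score"],2))
E
```

```text
[ 0.38   0.462 -0.016 -0.    -1.094 -1.729] [0.7021 0.0737 0.3238] [-3.1416e+00 -1.5000e-03 -2.9202e+00]
clipboard (0.79, array([604.7,  59.3, 203. , 288.3,  13.9]))
clipboard [0.6031 0.0583 0.0016] 0.72
bare_strip_mid (0.89, array([531.1,  63.4,  34.3,  89.8,  29.2]))
bare_strip_mid [0.5313 0.0608 0.0107] 0.86
thumb_pad (0.9, array([631. ,  63.8,  64. ,  97.1,  12.7]))
thumb_pad [0.6252 0.0636 0.0195] 0.86
thumb_pad [0.6044 0.3805 0.0143] 0.42
clip_pin (0.6, array([606. ,  58.7, 191.3, 272. ,  13.9]))
clip_pin [0.6079 0.0553 0.0065] 0.87
jaw_lip (0.88, array([631.1,  64.5,  70. , 105.2,  12.7]))
jaw_lip [0.6225 0.0653 0.0172] 0.79
```

View pics/w2.png

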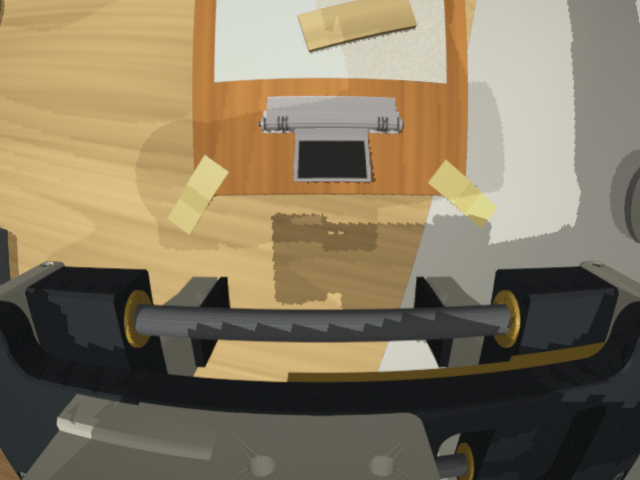

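The clip now shows fully. The hinge pin ends are at px (263,126) and (402,125), and the pad spans (297,142)–(370,180). The board's top edge is at row 194, with the side edges near columns 193 and 467. The strip spans (298,14)–(416,50).

```bash
cat > fit.py <<'E'
from h import *
z=np.load("w2.npz"); c=(z["K"],z["t"],z["A"])
P=lambda uv,h: np.round(plane("wrist",uv,h,c)*1000,1).tolist()
print("pin",P([[263,126],[402,125]],.016))
print("top edge",P([[250,194],[420,195]],.004))
print("left edge",P([[194,60],[193,150]],.004),"right",P([[466,60],[468,150]],.004))
m=cv2.cvtColor(z["im"],cv2.COLOR_RGB2HSV)
# predicted model points for pose guess
def model(cx,cy,a):
    B=np.array([[157.5,115,4],[157.5,-115,4],[0,115,4],[0,-115,4],[100,54,16],[100,-54,16],[142.4,28,39.5],[142.4,-28,39.5],[109,28,14],[109,-28,14]])
    Rz=R.from_euler("z",a).as_matrix(); return (B@Rz.T+[cx,cy,0])/1000
import sys
if len(sys.argv)>1:
    cx,cy,a=map(float,sys.argv[1:]); print(np.round(proj("wrist",model(cx,cy,np.deg2rad(a)),c)).tolist())
E
python3 fit.py 530.5 40 12.8
```

```text
pin [[632.3, 11.1], [607.5, 115.5]]
top edge [[688.9, 9.6], [658.5, 147.0]]
left edge [[587.1, -60.9], [662.1, -45.6]] right [[535.8, 159.3], [610.8, 178.6]]
[[462.0, 206.0], [193.0, 207.0], [465.0, 25.0], [191.0, 24.0], [399.0, 135.0], [259.0, 135.0], [369.0, 193.0], [291.0, 193.0], [365.0, 146.0], [293.0, 146.0]]
```

```bash
cat >> h.py <<'E'
O=np.array([.5221,.0406]); A0=np.deg2rad(12.9); U=np.array([np.cos(A0),np.sin(A0)]); V=np.array([-U[1],U[0]])
def cb(p): d=np.atleast_2d(p)[:,:2]-O; return np.round(1000*np.c_[d@U,d@V],1)
def w(x,y): return O+(x*U+y*V)/1000
def st():
    s=arm.get_state(); print("t",round(s["t"],2),"cb",cb(s["eef_pos"])[0],"tipz",round(1000*(s["eef_pos"][2]-.1781-.004),1),"yaw-cb",round(np.rad2deg(s["ee_rot"][2])-12.9,2),"F",np.round(s["force"],1),"w",round(1000*s["width"],1))
E
python3 -c "
from h import *
st()"
```

```text
t 5.95 cb [183.1  -7.8] tipz 142.8 yaw-cb -180.2 F [-0.4 -0.3 -0.4] w 87.5
```

Request:
{"method": "play_rows", "body": {
  "targets": [
    [[0.04,0.027,0.01,-0.2],[0.08,0.054,0.02,-0.2],[0.12,0.081,0.04,-0.2],[0.15,0.1,0.06,-0.2],[0.165,0.108,0.089,-0.2]]
  ],
  "grip": 255,
  "newtons": 5
}}

```text
t: 6.58
eef_pos: [0.5164, 0.1436, 0.2362]
ee_rot: [3.141, 0.002, -2.915]
force: [-0.0, 0.6, -0.7]
width: 0.043
```

Request:
{"method": "play_rows", "body": {
  "targets": [
    [[0,0,0.0,0],[0,0,0.02,0],[0,0,0.04,0],[0,0,0.048,0],[0,0,0.048,0]]
  ]
}}

```text
t: 7.2
eef_pos: [0.5183, 0.1429, 0.1878]
ee_rot: [-3.141, -0.0, -2.917]
force: [0.3, -0.6, -0.9]
width: 0.0008
```

```bash
python3 -c "
from h import *
st()"
```

```text
t 7.2 cb [ 19.2 100.6] tipz 5.7 yaw-cb -180.01 F [ 0.3 -0.6 -0.9] w 0.8
```

Request:
{"method": "play_rows", "body": {
  "targets": [
    [[0,-0.007,0.002,0],[0,-0.014,0.002,0],[0,-0.021,0.002,0],[0,-0.028,0.002,0],[0,-0.032,0.002,0]]
  ]
}}

```text
t: 7.82
eef_pos: [0.5251, 0.1113, 0.1858]
ee_rot: [3.141, 0.0, -2.917]
force: [-0.3, 1.4, 1.6]
width: 0.0001
```

Request:
{"method": "play_rows", "body": {
  "targets": [
    [[0,0,0,0],[0,0.02,0,0],[0,0.04,-0.01,0],[0.03,0.05,-0.05,0]]
  ]
}}

```text
t: 8.32
eef_pos: [0.4845, 0.156, 0.2348]
ee_rot: [-3.14, -0.003, -2.915]
force: [-0.1, 0.4, 0.3]
width: 0.0005
```

```bash
cat > look.py <<'E'
from h import *
import sys
st()
ims={}
for n in ["top","scene"]+sys.argv[1:2]:
    c=cam(n); cams.grab_frame(n)
    for f in finder.masks_of(n,"bare_strip_mid")[:2]:
        k=max(cv2.findContours(f["mask"].astype(np.uint8),0,1)[0],key=cv2.contourArea)[:,0]
        (x,y),wh,a=cv2.minAreaRect((plane(n,k,.0115,c)*1000).astype(np.float32))
        print(n,round(f["score"],2),"cb",cb([x/1000,y/1000])[0],np.round(wh,1),"ang",round(a-12.9,1))
E
python3 look.py
```

```text
t 8.32 cb [-10.9 120.9] tipz 52.7 yaw-cb -179.93 F [-0.1  0.4  0.3] w 0.5
top 0.88 cb [12.7 -3.8] [32.2 70.4] ang 14.6
scene 0.66 cb [13.8  6. ] [40.  93.9] ang 13.6
scene 0.23 cb [99.2  0.6] [ 45.  101.8] ang -3.5
```

Request:
{"method": "play_rows", "body": {
  "targets": [
    [[0.012,-0.04,0,0],[0.024,-0.08,0,0],[0.034,-0.116,0,0],[0.034,-0.116,0.025,0],[0.034,-0.116,0.049,0]]
  ],
  "grip": 139
}}

```text
t: 9.15
eef_pos: [0.4776, 0.0329, 0.1859]
ee_rot: [3.142, 0.0, -2.918]
force: [-0.4, 0.6, -0.3]
width: 0.0387
```

Request:
{"method": "play_rows", "body": {
  "targets": [
    [[0,0,0,0],[-0.01,0,0,0],[-0.02,0,0,0],[-0.03,0,0,0],[-0.038,0,0,0]]
  ]
}}

```text
t: 9.78
eef_pos: [0.5151, 0.0419, 0.187]
ee_rot: [3.141, 0.001, -2.916]
force: [-0.5, 0.3, -0.4]
width: 0.0397
```

```bash
python3 look.py
```

```text
t 9.78 cb [-6.5  2.8] tipz 4.9 yaw-cb -180.0 F [-0.5  0.3 -0.4] w 39.7
scene 0.91 cb [24.4  0.1] [38.5 89.3] ang -0.4
```

Request:
{"method": "play_rows", "body": {
  "targets": [
    [[-0.01,0.001,0,0],[-0.02,0.001,0,0],[-0.029,0.001,0,0],[-0.035,0.001,0,0],[-0.039,0.001,0,0]]
  ]
}}

```text
t: 10.6
eef_pos: [0.5518, 0.051, 0.1866]
ee_rot: [-3.141, -0.002, -2.917]
force: [-4.6, -0.6, 5.9]
width: 0.0397
```

```bash
python3 look.py; python3 - <<'E'
from h import *
im,_=cams.grab_frame("scene"); 
cv2.imwrite("pics/s1.png",cv2.resize(im[200:320,260:400,::-1],None,fx=5,fy=5,interpolation=cv2.INTER_CUBIC))
E
```

```text
t 10.6 cb [31.3  3.5] tipz 4.5 yaw-cb -180.02 F [-4.6 -0.6  5.9] w 39.7
top 0.36 cb [-129.4   61.6] [31.4 88.6] ang -1.1
scene 0.7 cb [59.7  1.3] [36.2 90.4] ang 0.2
```

View pics/s1.png

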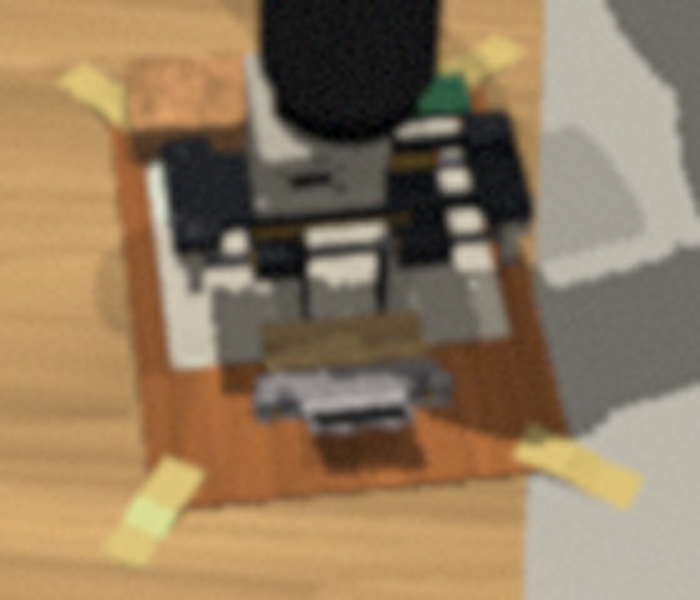

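The strip now lies square just before the jaw, and 4.6 N shows it touching the lip lightly. I'll back off, rise and turn the tool a quarter turn.

Request:
{"method": "play_rows", "body": {
  "targets": [
    [[0.006,0,0,0],[0.012,0,0,0],[0.014,0,-0.03,-8],[0.014,0,-0.07,-16],[0.01,0,-0.1,-26]]
  ],
  "grip": 43
}}

```text
t: 11.48
eef_pos: [0.5419, 0.049, 0.2883]
ee_rot: [-3.141, 0.001, -2.457]
force: [0.7, 0.4, -0.2]
width: 0.0723
```

Request:
{"method": "play_rows", "body": {
  "targets": [
    [[0,0,0,-10.5],[0,0,0,-21],[0,0,0,-31.5],[0,0,0,-42],[0,0,0,-52]]
  ]
}}

```text
t: 12.1
eef_pos: [0.5419, 0.049, 0.2866]
ee_rot: [-3.141, 0.0, -1.549]
force: [-0.5, 0.0, -0.7]
width: 0.0725
```

Request:
{"method": "play_rows", "body": {
  "targets": [
    [[0,0,0,-10],[0,0,0,-12],[0,0,0,-12]]
  ]
}}

```text
t: 12.48
eef_pos: [0.5421, 0.049, 0.2867]
ee_rot: [-3.142, 0.0, -1.349]
force: [-0.1, 0.0, -0.5]
width: 0.0727
```

```bash
python3 look.py; python3 - <<'E'
from h import *
c=cam("wrist"); im,d=cams.grab_frame("wrist"); cv2.imwrite("pics/w3.png",im[:,:,::-1]); np.savez("w3.npz",im=im,d=d,K=c[0],t=c[1],A=c[2])
for q,z in [("bare_strip_mid",.013)]:
    try: print(q,rect("wrist",q,z,c=c))
    except Exception as e: print(q,e)
E
```

```text
t 12.47 cb [21.4  3.8] tipz 104.6 yaw-cb -90.16 F [-0.1  0.  -0.5] w 72.7
scene 0.71 cb [59.6  1.6] [36.2 90.9] ang -0.2
bare_strip_mid (0.91, array([579.3,  53.2,  33.7,  91.9,  12.6]))
```

View pics/w3.png

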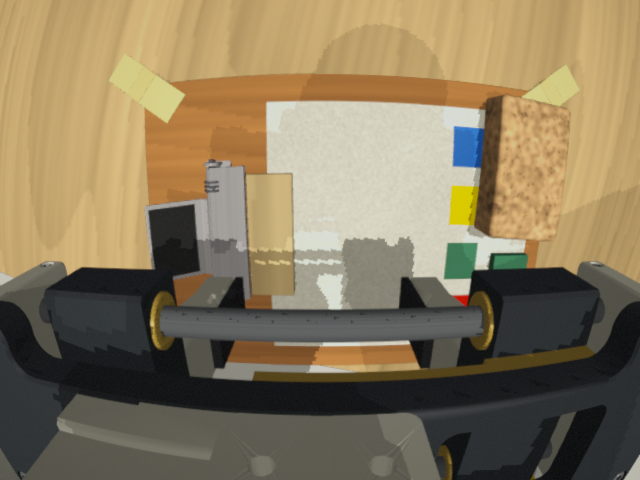

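The wrist view shows the strip at px (270,235), square and flush against the jaw (column 246). The pad is at (175,240) and the board's clip-end edge is at column ~148.

```bash
python3 - <<'E'
from h import *
z=np.load("w3.npz"); c=(z["K"],z["t"],z["A"])
P=lambda n,uv,h: print(n,cb(plane("wrist",uv,h,c)).tolist())
P("board end 157.5",[[147,110],[149,180]],.004)
P("board far edge -115",[[200,79],[400,80]],.004)
P("pin z16: 100,-54",[[211,163]],.016)
P("strip top rear",[[293,180],[294,285]],.013)
P("strip top front",[[246,176],[250,290]],.013)
P("strip end -45",[[270,174]],.013)
P("pad tip x142.4 z39.5",[[148,210],[155,277]],.0395)
P("jaw front",[[246,180]],.018)
m=finder.masks_of("wrist","bare_strip_mid")[0]["mask"]; print(np.where(m[200])[0][[0,-1]],np.where(m[270])[0][[0,-1]])
g=cv2.cvtColor(z["im"],cv2.COLOR_RGB2GRAY)
print(g[120,138:158],g[230,140:160])
E
```

```text
board end 157.5 [[152.9, -96.5], [153.7, -43.1]]
board far edge -115 [[109.7, -115.6], [-32.8, -112.1]]
pin z16: 100,-54 [[98.8, -54.0]]
strip top rear [[42.1, -40.6], [43.0, 36.3]]
strip top front [[74.7, -43.9], [76.3, 40.7]]
strip end -45 [[57.9, -45.0]]
pad tip x142.4 z39.5 [[138.7, -26.3], [139.6, 21.4]]
jaw front [[73.8, -41.7]]
[247 293] [251 295]
[187 188 189 189 189 185 169 135 133 135 133 135 135 133 134 134 135 135
 134 135] [170 170 170 170 168 168 166 164 166 156 100  50  40  40  39  43  41  40
  41  40]
```

Request:
{"method": "play_rows", "body": {
  "targets": [
    [[0.002,-0.026,0,0],[0.004,-0.052,0.0,0.1],[0.004,-0.052,0.03,0.1],[0.004,-0.052,0.06,0.1],[0.004,-0.052,0.066,0.1]]
  ],
  "grip": 33
}}

```text
t: 13.45
eef_pos: [0.5932, 0.0564, 0.2187]
ee_rot: [3.138, -0.001, -1.348]
force: [0.0, 0.8, 0.2]
width: 0.0763
```

```bash
echo 'O=O-.0034*U' >> h.py; python3 look.py; python3 - <<'E'
from h import *
c=cam("wrist"); im,d=cams.grab_frame("wrist"); cv2.imwrite("pics/w4.png",im[:,:,::-1])
E
```

```text
t 13.45 cb [76.2 -0.4] tipz 36.6 yaw-cb -90.14 F [0.  0.8 0.2] w 76.3
top 0.66 cb [54.3 40.4] [12.  16.9] ang 75.7
scene 0.49 cb [ 63.1 -35.2] [28.9 16.7] ang -7.3
scene 0.49 cb [-134.   -62.3] [90.6 79.8] ang -7.0
```

View pics/w4.png

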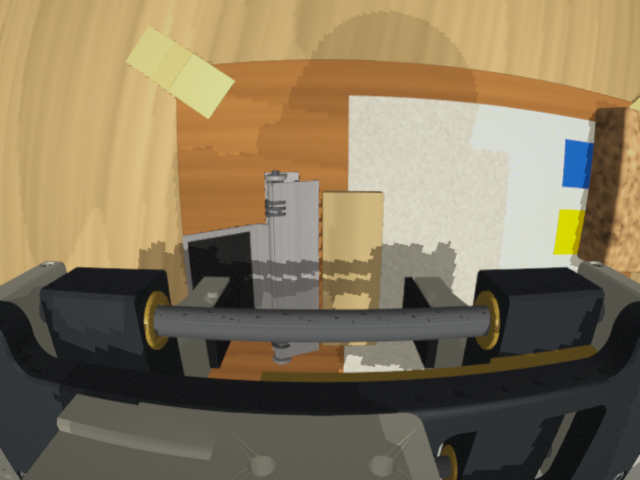

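The wrist view shows the pressing finger over the pad (col ~200), with the other finger (col ~425) behind the strip, whose rear edge is at col 384. I'll press now, following the pad's arc.

Request:
{"method": "play_rows", "body": {
  "targets": [
    [[0,0,0.004,0],[0,0,0.007,0],[0,-0.0015,0.011,0],[0,-0.0028,0.015,0],[0,-0.0037,0.019,0]]
  ]
}}

```text
t: 14.32
eef_pos: [0.5979, 0.0577, 0.2017]
ee_rot: [-3.141, -0.0, -1.347]
force: [-0.4, 0.8, 2.8]
width: 0.0765
```

```bash
python3 -c "
from h import *
st()"
```

```text
t 14.32 cb [81.1 -0.3] tipz 19.6 yaw-cb -90.09 F [-0.4  0.8  2.8] w 76.5
```

Request:
{"method": "play_rows", "body": {
  "targets": [
    [[0,0,0.004,0],[0,0,0.007,0],[0,0,0.01,0],[0,0,0.0125,0],[0,0,0.0125,0]]
  ]
}}

```text
t: 14.95
eef_pos: [0.5979, 0.0577, 0.1893]
ee_rot: [-3.141, 0.0, -1.347]
force: [3.3, 0.5, 4.4]
width: 0.0761
```

```bash
python3 -c "
from h import *
st()"; python3 - <<'E'
from h import *
im,_=cams.grab_frame("scene"); 
a=cv2.resize(im[220:300,280:380,::-1],None,fx=6,fy=6,interpolation=cv2.INTER_CUBIC)
cv2.imwrite("pics/s2.png",a)
E
```

```text
t 14.95 cb [81.1 -0.2] tipz 7.2 yaw-cb -90.09 F [3.3 0.5 4.4] w 76.1
```

View pics/s2.png

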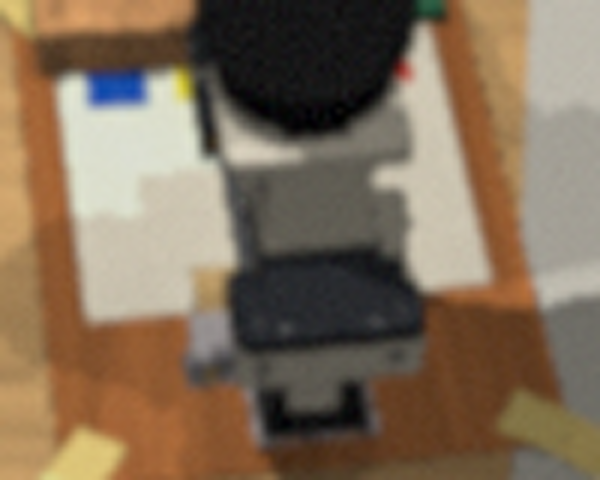

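The scene crop shows the pad (310,410) pressed nearly flat under the fingertip. I'll go slightly lower so the other tip bears well on the strip's edge.

Request:
{"method": "play_rows", "body": {
  "targets": [
    [[0,0,0.001,0],[0,0,0.002,0],[0,0,0.0025,0],[0,0,0.0025,0]]
  ]
}}

```text
t: 15.5
eef_pos: [0.5976, 0.0577, 0.1871]
ee_rot: [-3.141, 0.0, -1.347]
force: [2.0, 0.3, 7.6]
width: 0.0763
```

```bash
python3 -c "
from h import *
st()"
```

```text
t 15.5 cb [80.8 -0.2] tipz 5.0 yaw-cb -90.09 F [2.  0.3 7.6] w 76.3
```

Request:
{"method": "play_rows", "body": {
  "targets": [
    [[0,-0.0007,0,0],[0,-0.0014,0,0]]
  ],
  "grip": 41
}}

```text
t: 15.75
eef_pos: [0.599, 0.0579, 0.1872]
ee_rot: [-3.141, 0.0, -1.347]
force: [0.1, 0.8, 8.4]
width: 0.0738
```

Request:
{"method": "play_rows", "body": {
  "targets": [
    [[0,-0.0007,0,0],[0,-0.0014,0,0]]
  ],
  "grip": 49
}}

```text
t: 16.0
eef_pos: [0.6003, 0.0583, 0.1872]
ee_rot: [-3.141, 0.0, -1.347]
force: [1.3, -0.2, 8.3]
width: 0.0706
```

Request:
{"method": "play_rows", "body": {
  "targets": [
    [[0,-0.0007,0,0],[0,-0.0014,0,0]]
  ],
  "grip": 57
}}

```text
t: 16.25
eef_pos: [0.6016, 0.0585, 0.1872]
ee_rot: [-3.141, 0.0, -1.347]
force: [0.5, -0.4, 9.2]
width: 0.0681
```

Request:
{"method": "play_rows", "body": {
  "targets": [
    [[0,-0.0007,0,0],[0,-0.0014,0,0]]
  ],
  "grip": 65
}}

```text
t: 16.5
eef_pos: [0.603, 0.0589, 0.1872]
ee_rot: [-3.141, 0.0, -1.347]
force: [0.2, 1.0, 8.3]
width: 0.0654
```

```bash
python3 look.py wrist
```

```text
t 16.5 cb [86.3 -0.2] tipz 5.1 yaw-cb -90.09 F [0.2 1.  8.3] w 65.4
top 0.65 cb [-30.6 457.3] [209.4  44.7] ang 12.2
top 0.47 cb [ 67.5 -38.7] [ 9.6 14.5] ang 75.5
scene 0.63 cb [-235.5 -395.6] [118.3 212.9] ang -9.8
scene 0.22 cb [9. 3.] [375.5 282.2] ang 0.2
wrist 0.96 cb [ 66.3 -21.1] [23.3 50. ] ang -0.2
```

Request:
{"method": "play_rows", "body": {
  "targets": [
    [[0,-0.0007,0,0],[0,-0.0007,0,0]]
  ],
  "grip": 69
}}

```text
t: 17.05
eef_pos: [0.6037, 0.059, 0.1872]
ee_rot: [-3.141, 0.0, -1.347]
force: [1.4, 0.7, 7.1]
width: 0.064
```

Request:
{"method": "play_rows", "body": {
  "targets": [
    [[0,-0.0007,0,0],[0,-0.0007,0,0]]
  ],
  "grip": 73
}}

```text
t: 17.3
eef_pos: [0.6043, 0.0592, 0.1871]
ee_rot: [-3.141, 0.0, -1.347]
force: [1.3, 1.8, 8.0]
width: 0.0627
```

Request:
{"method": "play_rows", "body": {
  "targets": [
    [[0,-0.0007,0,0],[0,-0.0007,0,0]]
  ],
  "grip": 77
}}

```text
t: 17.55
eef_pos: [0.605, 0.0594, 0.1872]
ee_rot: [-3.141, 0.0, -1.347]
force: [1.0, -0.5, 7.8]
width: 0.0612
```

Request:
{"method": "play_rows", "body": {
  "targets": [
    [[0,-0.0005,0,0],[0,-0.0005,0,0]]
  ],
  "grip": 81
}}

```text
t: 17.8
eef_pos: [0.6053, 0.0594, 0.1871]
ee_rot: [3.141, 0.0, -1.347]
force: [0.3, 0.9, 8.3]
width: 0.0606
```

```bash
python3 -c "
from h import *
st()"
```

```text
t 17.8 cb [88.8 -0.2] tipz 5.0 yaw-cb -90.1 F [0.3 0.9 8.3] w 60.6
```

Request:
{"method": "play_rows", "body": {
  "targets": [
    [[0,-0.0005,0,0],[0,-0.0005,0,0]]
  ],
  "grip": 87
}}

```text
t: 18.05
eef_pos: [0.6055, 0.0594, 0.1871]
ee_rot: [3.141, -0.0, -1.347]
force: [-1.3, 1.2, 9.8]
width: 0.0607
```

Request:
{"method": "play_rows", "body": {
  "targets": [
    [[0,-0.0005,0,0],[0,-0.0005,0,0]]
  ],
  "grip": 93
}}

```text
t: 18.3
eef_pos: [0.6056, 0.0595, 0.187]
ee_rot: [3.14, -0.0, -1.348]
force: [-3.0, 0.9, 11.2]
width: 0.0604
```

```bash
python3 - <<'E'
from h import *
st()
c=cam("wrist"); im,d=cams.grab_frame("wrist"); cv2.imwrite("pics/w5.png",im[:,:,::-1]); np.savez("w5.npz",im=im,d=d,K=c[0],t=c[1],A=c[2])
for f in finder.masks_of("wrist","bare_strip_mid")[:1]:
    m=f["mask"]; 
    for v in range(0,480,15):
        i=np.where(m[v])[0]
        if len(i): print(v,i[0],i[-1],cb(plane("wrist",[[i[0],v],[i[-1],v]],.013,c)).tolist())
E
```

```text
t 18.3 cb [89.  -0.3] tipz 4.9 yaw-cb -90.11 F [-3.   0.9 11.2] w 60.4
210 350 391 [[77.8, -42.4], [60.3, -42.5]]
225 350 391 [[77.7, -36.0], [60.0, -36.0]]
240 349 389 [[78.1, -29.3], [60.6, -29.3]]
255 349 389 [[77.9, -22.6], [60.3, -22.5]]
270 349 389 [[77.8, -15.6], [59.9, -15.4]]
285 349 387 [[77.6, -8.5], [60.4, -8.2]]
300 348 386 [[77.9, -1.1], [60.4, -0.8]]
345 347 383 [[77.8, 22.9], [60.2, 23.4]]
360 346 382 [[78.0, 31.7], [60.1, 32.3]]
```

View pics/w5.png

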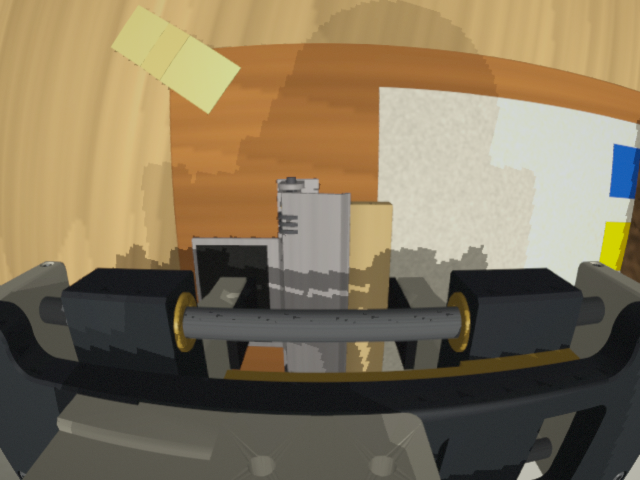

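The closing finger has stalled at 60.4 mm, with reaction force along the board. The strip's rear edge reads x = 60.2 ± 0.4 mm over its whole length, so it is square against the stop. I'll ease the squeeze and let the lever up.

Request:
{"method": "play_rows", "body": {
  "targets": [
    [[0,0.0008,0,0],[0,0.0012,0,0],[0,0.0012,0,0]]
  ],
  "grip": 74
}}

```text
t: 18.77
eef_pos: [0.6048, 0.0593, 0.187]
ee_rot: [3.141, 0.0, -1.347]
force: [-1.0, 0.1, 8.9]
width: 0.0619
```

Request:
{"method": "play_rows", "body": {
  "targets": [
    [[0,0,-0.003,0],[0,0,-0.006,0],[0,0,-0.009,0],[0,0.001,-0.012,0],[0,0.002,-0.016,0]]
  ]
}}

```text
t: 19.4
eef_pos: [0.6026, 0.0586, 0.2021]
ee_rot: [3.139, -0.0, -1.348]
force: [0.2, -0.2, 0.3]
width: 0.0626
```

Request:
{"method": "play_rows", "body": {
  "targets": [
    [[0,0.001,-0.005,0],[0,0.002,-0.01,0],[0,0.002,-0.02,0],[0,0.002,-0.04,0],[0,0.002,-0.09,0]]
  ]
}}

```text
t: 20.02
eef_pos: [0.6006, 0.0582, 0.2919]
ee_rot: [3.137, -0.0, -1.348]
force: [0.6, -0.5, 0.6]
width: 0.0622
```

Request:
{"method": "play_rows", "body": {
  "targets": [
    [[0,0.02,-0.05,0],[0,0.06,-0.06,0],[0,0.08,-0.06,0],[0,0.08,-0.06,0]]
  ]
}}

```text
t: 20.52
eef_pos: [0.5222, 0.0403, 0.354]
ee_rot: [-3.14, 0.001, -1.347]
force: [0.5, 0.1, 0.6]
width: 0.0624
```

```bash
python3 - <<'E'
from h import *
st()
c=cam("wrist"); im,d=cams.grab_frame("wrist"); cv2.imwrite("pics/w6.png",im[:,:,::-1]); np.savez("w6.npz",im=im,d=d,K=c[0],t=c[1],A=c[2])
for f in finder.masks_of("wrist","bare_strip_mid")[:1]:
    m=f["mask"]; print(f["score"])
    for v in range(0,480,15):
        i=np.where(m[v])[0]
        if len(i): print(v,i[0],i[-1],cb(plane("wrist",[[i[0],v],[i[-1],v]],.013,c)).tolist())
E
```

```text
t 20.52 cb [ 3.5 -0.3] tipz 171.9 yaw-cb -90.1 F [0.5 0.1 0.6] w 62.4
0.68
180 239 261 [[77.6, -38.0], [57.9, -37.6]]
195 240 261 [[77.2, -24.7], [58.3, -24.3]]
210 240 261 [[77.8, -11.1], [58.7, -10.9]]
225 241 262 [[77.6, 2.6], [58.4, 2.7]]
240 241 262 [[78.5, 16.6], [59.0, 16.6]]
255 242 263 [[78.4, 30.9], [58.7, 30.8]]
```

View pics/w6.png

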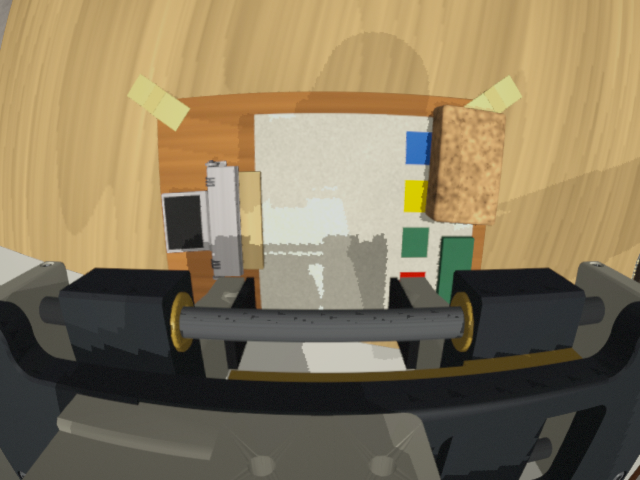

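The view shows the strip (col 239–262) held under the jaw and parallel to it, with the pad partly raised. I'll check the lever angle from depth, and the strip against the board edges.

```bash
python3 - <<'E'
from h import *
z=np.load("w6.npz"); c=(z["K"],z["t"],z["A"]); d=z["d"]
def pt(u,v):
    t,r=ray("wrist",[[u,v]],c); cz=(r@c[2])[0,2]; p=t+r[0]*d[v,u]/cz; return cb(p)[0],round(1000*p[2]-4,1)
for u,v in [(165,150),(165,225),(170,225),(180,225),(190,225),(200,225),(220,225),(235,225),(250,200),(250,225),(275,200)]: print(u,v,*pt(u,v))
P=lambda n,uv,h: print(n,cb(plane("wrist",uv,h,c)).tolist())
P("end 157.5",[[159,130],[161,180]],.004)
P("strip rear",[[262,175],[263,255]],.013)
E
python3 look.py
```

```text
165 150 [151.3 -68.1] -0.6
165 225 [149.5   0.3] 15.6
170 225 [144.7   0.6] 14.9
180 225 [135.2   1.1] 13.2
190 225 [126.1   1.8] 10.7
200 225 [117.2   2.5] 7.9
220 225 [95.3  0.7] 16.4
235 225 [82.   1.4] 14.2
250 200 [ 68.4 -20. ] 8.8
250 225 [69.2  2.6] 9.4
275 200 [ 47.3 -18. ] -1.4
end 157.5 [[156.6, -87.4], [157.1, -39.9]]
strip rear [[56.9, -42.0], [58.7, 30.8]]
t 20.62 cb [ 5.  -0.1] tipz 171.3 yaw-cb -90.09 F [ 0.8 -0.1 -0.2] w 62.5
```

```bash
python3 - <<'E'
from h import *
z=np.load("w6.npz"); c=(z["K"],z["t"],z["A"]); im=z["im"].astype(float)
def edge(u0,u1,v0,v1,h,ch):
    pts=[]
    for v in range(v0,v1):
        g=np.abs(np.diff(im[v,u0:u1,ch])); i=g.argmax(); s=slice(max(0,i-2),i+3); w_=g[s]
        pts.append((u0+.5+(np.arange(s.start,s.start+len(w_))*w_).sum()/w_.sum(),v))
    p=cb(plane("wrist",np.array(pts),h,c)); k=np.polyfit(p[:,1],p[:,0],1)
    r=p[:,0]-np.polyval(k,p[:,1]); g=abs(r)<1.5; k=np.polyfit(p[g,1],p[g,0],1); print("slope deg",np.rad2deg(k[0]).round(2),"x at 0",k[1].round(1),"n",g.sum(),"of",len(g))
edge(256,269,178,232,.013,2)   # strip rear
edge(154,167,128,190,.004,2)   # board end
edge(234,245,178,232,.018,2)   # jaw front/strip
edge(248,262,118,168,.004,2)   # paper edge
E
```

```text
slope deg -0.01 x at 0 58.3 n 54 of 54
slope deg 0.09 x at 0 159.0 n 62 of 62
slope deg 0.6 x at 0 80.7 n 54 of 54
slope deg 0.15 x at 0 65.1 n 50 of 50
```

```bash
python3 -c "
from h import *
print(job_done())"
```

```text
the job is handed in; nothing more can be done
None
```

The bare strip is clipped into the clipboard, square and home against the stop. I handed the job in after about 20.6 s of the allowed 54 s.

**What I did:**
1. I nudged the strip sideways to centre it, then pushed it square up to the closed jaw with both fingertips.
2. I turned the tool a quarter turn and held the lever down with one fingertip at about 8 N, with the lever near 0.65 rad.
3. I closed the gripper while shifting the arm, so the pressing fingertip stayed in place on the pad. The other fingertip pushed the strip in until it stalled against the stop.
4. I eased the squeeze, let the lever up and moved clear.

**Last checks:**
- **Strip position:** its rear edge lies 100.7 mm from the board's clip end, where fully home is 100.5 mm.
- **Squareness:** it is within about 0.1° of the board's end edge.
- **Grip:** the pad's slope gives a lever angle of about 0.40 rad, against about 0.39 expected with the strip gripped.
- **Robot:** it touches nothing, and the tip force reads about zero.

**Disagreements and gaps:**
- My first estimate of the clipboard's position along its length disagreed with later views by up to about 4 mm. I therefore trusted the finger stall and the measurement relative to the board's edge.
- A fit of the jaw's front edge came out 0.6° off. The strip and board edges agree with each other, so I took that as a poor fit on the jaw.
- The arm hid the strip from the top and scene cameras at the end, so the final check used the wrist camera only.
- During the first push the strip touched the closed lip lightly, at about 5 N.
- I did not re-measure the other things at the end. The cork block looked in place in the last picture and only part of the green strip shows there, but the arm never went near either of them.

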